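Fetch the pricking iron from the case behind the jar

ROBOT

A 7-joint arm with a two-finger parallel gripper is mounted at the origin on a cart in front of the work surface, level with it; the furniture and walls round the work are solid. World frame = base frame: x ahead of the robot, y to its left, z up, the work surface at z = 0. Lengths are in m, angles in degrees, forces in N, time in s.
With the tool pointing down it reaches from about 0.425 to 0.875 m from the base axis. Payload 4.7 kg.
Tool frame: the origin (TCP) lies at the very end of the fingers, on their centre line; the grasp point (between the pads) lies 19 mm behind it; z points along the fingers, y is the line along which they close (so a half turn about z gives the same grasp; the last joint's range is limited). The gripper opens to 87 mm and grips with 3 to 60 N. Pads are 19 mm wide; open, the fingers measure 117 mm over their backs; the gripper's body (75 mm by 190 mm) begins 51 mm behind the grasp point.
Start: joints at [-62.848, 18.392, -4.016, 83.108, 1.295, 78.541, -3.26], TCP at [0.288, 0.582, 0.223] pointing down, gripper open.
Joint ranges: [-163.93, 163.93], [-17.29, 119.83], [-79.2, 71.16], [3.27, 140.29], [-89.18, 269.18], [5.43, 117.66], [-154.24, 154.24]. Speed limits (degrees/s): [147.25, 147.25, 180, 180, 180, 180, 180].

INTERFACE

Orientations are given as [roll, pitch, yaw] about the fixed x, y, z axes, in that order (R = Rz(yaw) Ry(pitch) Rx(roll)).
In Python, from cell import get_obs, eyes, env gives the robot as it stands.
- The arm moves only by the tool servo_tool, never from a script. Its argument "series" is a list that holds one entry, the list of rows, each a list of 7 numbers: the shift along the tool's x, y, z in units of 300 mm (1.0 is 300 mm), then the turn, a rotation vector about the tool's x, y, z in units of pi rad (1.0 is pi rad), then the opening, from 0 (shut) to 1 (fully open). In form: [[[tx, ty, tz, wx, wy, wz, gripper], ...]]. A call has 1 to 12 rows; each row is the pose to reach, as a shift and turn from the pose commanded when the call began, along the tool's axes at that moment, turning the shorter way round; what a row does not reach only later rows make up. A row lasts 1/12 s, in which the tool goes at most 41.7 mm and 7.16 degrees, less where a joint would pass 70% of its speed; a pose out of reach is approached as far as the arm can. A call with a number of a shift or a turn outside -1 to 1 is refused whole. A call with a gripper value outside its range is refused whole. The fingers move at their own pace and stop on an object; "grip_force" is the grip in N (left out, the last holds). Time passes only in rows, so rows that repeat a pose let the fingers close. It gives the time, the measured TCP pose, the force, the opening and the grip force at its end, in the units of the state.
- get_obs(): the state, without advancing time (a new reading comes with each control period).
- eyes.read_camera(name): name is "scene" or "top" or "wrist"; returns a dict with "frame" (384x512x3 uint8, red, green, blue), "depth" (384x512 float32, m along the optical axis (not along the pixel's ray), 0 where there is no reading), "fx", "fy", "cx", "cy" (pixels), "origin" and "rotation" of the camera in the world; the wrist camera has in their place "mount" (4x4, takes a point from camera to tool coordinates, whose origin is the TCP and whose axes are the flange's). Camera axes: x right, y down, z forward; pixel columns grow to the right and rows downward; lengths in m; the calibration is good to about 2 mm. A picture is of the moment at which its call begins: read the wrist's pose just before it.
- env.sign_off(): hands the job in; it is judged then, once.
The state is a dict: "time_s": time; "qpos": joint angles; "joint_velocities": joint speeds; "effort": joint torques, N m; "tool_pos": TCP position; "tool_rot": TCP orientation; "force": force on the tool from outside, world axes, zero at the start; "wrist_torque": the same for the moment, N m; "grip_width": finger opening in m; "grasp_force": force on a finger pad.
Only numpy, scipy, OpenCV 4.12 (cv2) and the standard library are available. Lean on these libraries where they do the work, as an engineer would, in place of code of your own. Each camera call takes 0.05 s, during which the arm holds its last target. There are 200 camera calls.

TASK

The glass jar on the cork coaster blocks the blue kit case behind it. Set the jar aside upright on the bench, tip the case's lid open past its balance point so that it stays open by itself, lift out the pricking iron and lay it flat in the black parts tray; then put the jar back upright on the middle of its coaster. Leave the lid open and do not disturb the other things on the bench.

Things in the scene. Friction and masses are not known exactly. Their poses are not given: they have to be found in the camera images.
- jar_mid (a point): glass jar of brass parts with a fixed bamboo lid, an upright cylinder 78 mm tall: glass 54 mm across up to 64 mm height, lid 56 mm across above; 0.14 to 0.28 kg, loose. The point is its centre, 39 mm above its underside; z is up its axis
- coaster_top (a point): round cork coaster, 80 mm across, 3 mm thick, fixed to the bench, under the jar and just in front of the case's lid lip. The point is the middle of its upper face
- case_mid (a point): blue kit case, fixed to the bench: base 130 mm deep (its x), 110 wide (y), 44 high, walls and floor 6 mm. The point is the middle of its mouth, 44 mm above the bench; x points from the front (lip side, facing the robot) to the hinge, z up. Inside, two full-width black pads, 24 mm long in x, lie 36 mm before and behind the middle, tops 20 mm above the bench; the 48 mm gap between is empty
- case_hinge (a point): middle of the lid's hinge axis, on the rear edge of the base's mouth, 65 mm behind case_mid along the case's x; the axis runs along the case's y. The lid is a solid flat plate 130 mm long, 110 mm wide, 12 mm thick, its underside 1 mm above the mouth, 0.22 kg, no latch
- lid_lip (a point): finger lip of the lid, a steel tab 60 mm wide and 6 mm thick that stands 16 mm out in front of the lid and the base at the lid's lower edge; the point is the middle of its front lower edge, 45 mm above the bench with the lid shut. It moves with the lid; below it the case's front wall is plain
- case_lid (a joint): lid angle in rad: 0 shut, grows as the front edge swings up and back; the lid is loose on its hinge, falls shut when let go below about 1.4 and falls open to its stop at 2.0 when let go beyond about 1.55
- iron_mid (a point): pricking iron, dark steel bar 96 mm long (its y), at most 12 mm wide (its x) and 9 mm high, lying across the two pads inside the shut case, roughly along the case's x; loose. The point is the middle of its length, 4.5 mm above its underside; z up when flat
- tray_mid (a point): low black parts tray, 190 mm (its x) by 118 mm (its y), rim 11 mm high, fixed. The point is the middle of its floor, 2 mm above the bench
- glue: bystander: white bottle, 43 mm across, 112 mm tall; origin at its underside
- dye_brown: bystander: small brown bottle, 34 mm across, 78 mm tall; origin at its underside
- rivet_tin: bystander: round red tin, 56 mm across, 35 mm tall; origin at its underside
- iron_2: bystander: a narrower pricking iron lying on the bench farther back, 96 mm long, 9 mm wide; not the one to fetch
Things that resemble listed ones, but are neither listed nor needed, are in the scene too. Of the things that look like the part that bears jar_mid, the middle-sized one is meant.

How it is judged:
By the outcome, as a careful person would: the job done as asked, in the order asked, and still so for the second after the job is handed in, with the robot touching nothing.
It also fails if it takes over 72 s, if anything falls off the work surface, if the arm or the gripper's body presses on something with over 40 N, if the wrist force passes 120 N, or if a joint passes its speed limit or range.

## Working session

There is one attempt and no reset: what is moved stays moved. The work goes in short steps, Python scripts to look and compute and a tool call to move; the robot and the scene stay as the last step left them, time stands still between calls to the robot, and variables do not carry over. Pictures are saved under pics/ and viewed, at most 10 in all, crops included, and the job is handed in when it is done.

Besides the shell and the picture viewer there is one more tool, called after "Call:" by a JSON object that holds its "fn" and its "kwargs", one argument or row to a line. servo_tool: Moves the arm, as the interface text tells. Shifts and turns lie within -1 to 1; 1 stands for 300 mm of shift or pi rad of turn. Its arguments: {"type":"object","properties":{"series":{"type":"array"},"grip_force":{"type":"number"}},"required":["series"]}

```bash
mkdir -p pics; ls; cat > h.py <<'E'
import numpy as np, cv2
from cell import get_obs, eyes, env
from scipy.spatial.transform import Rotation as R
def cloud(c):
    d=c["depth"]; v,u=np.mgrid[0:384,0:512]
    p=np.stack([(u-c["cx"])*d/c["fx"],(v-c["cy"])*d/c["fy"],d],-1)
    if "mount" in c:
        o=get_obs(); M=np.array(c["mount"]); p=p@M[:3,:3].T+M[:3,3]
        return p@R.from_euler('xyz',o["tool_rot"],degrees=True).as_matrix().T+np.array(o["tool_pos"])
    return p@np.array(c["rotation"]).T+np.array(c["origin"])
def save(c,n,crop=None,s=1):
    f=c["frame"][...,::-1]
    if crop: f=f[crop[1]:crop[3],crop[0]:crop[2]]
    cv2.imwrite(f"pics/{n}.png",cv2.resize(f,None,fx=s,fy=s,interpolation=cv2.INTER_CUBIC))
E
python3 - <<'E'
from h import *
o=get_obs(); print(o)
a=eyes.read_camera("scene");b=eyes.read_camera("top")
for n,c in(("scene",a),("top",b)):
    np.save(n+".npy",cloud(c)); save(c,n,s=1.5); print(n,c["origin"],c["rotation"],c["fx"])
E
```

```text
pics
{'time_s': 0.0, 'qpos': array([-62.8478252 ,  18.43830127,  -4.01575706,  83.17411741,
         1.29477627,  78.53954545,  -3.25863318]), 'joint_velocities': array([ 0.01533783,  0.02859324,  0.03257293,  0.02690194, -0.02931813,
       -0.06398718, -0.02741921]), 'effort': array([-4.04093162e-04, -4.91270363e+01, -4.04095352e-01, -3.12531531e+01,
       -6.38751592e-02,  4.35203151e-02,  1.67336348e-04]), 'tool_pos': array([0.28824898, 0.58198875, 0.221477  ]), 'tool_rot': array([-1.79893264e+02,  5.36962234e-03,  1.53659099e+02]), 'force': array([-0.25959078, -0.05446241, -0.03873734]), 'wrist_torque': array([0.01808596, 0.00034873, 0.02739657]), 'grasp_force': 0.0, 'grip_width': 0.08710342788844398}Traceback (most recent call last):
  File "<stdin>", line 5, in <module>
  File "h.py", line 10, in cloud
    return p@np.array(c["rotation"]).T+np.array(c["origin"])
           ~~~~~~~~~~~~~~~~~~~~~~~~~~~^~~~~~~~~~~~~~~~~~~~~~
ValueError: operands could not be broadcast together with shapes (384,512) (3,)
```

```bash
sed -i 's/    return p@np.array(c\["rotation"\]).T/    return p@R.from_euler("xyz",c["rotation"],degrees=True).as_matrix().T/' h.py
python3 - <<'E'
from h import *
a=eyes.read_camera("scene");b=eyes.read_camera("top")
for n,c in(("scene",a),("top",b)):
    P=cloud(c);np.save(n+".npy",P); np.save(n+"_rgb.npy",c["frame"]); save(c,n,s=1.5); print(n,c["origin"],c["rotation"],c["fx"])
    z=P[...,2][c["depth"]>0]; print(np.percentile(z,[5,20,50,80,95]))
E
```

```text
scene [0.99073877 0.58424139 0.86163702] [-133.25705033    0.16444986  152.95651221] 458.9184243937332
[-0.73712021 -0.28594868  0.00625544  0.18671436  0.36545528]
top [ 0.44003087 -0.19226507  0.99162521] [-1.71568215e+02  4.00094804e-03 -8.98337750e+01] 438.41796834161784
[-0.74485537 -0.73906347 -0.00077512  0.13646728  0.75898265]
```

View pics/scene.png

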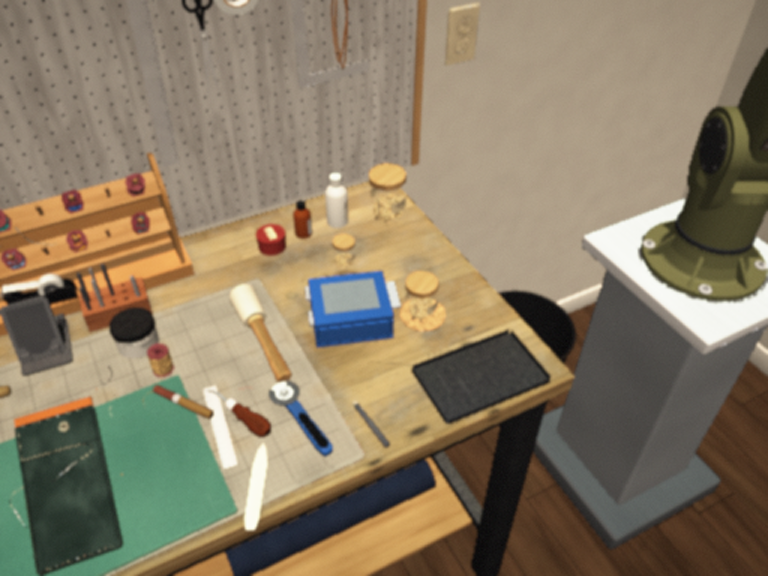

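View pics/top.png

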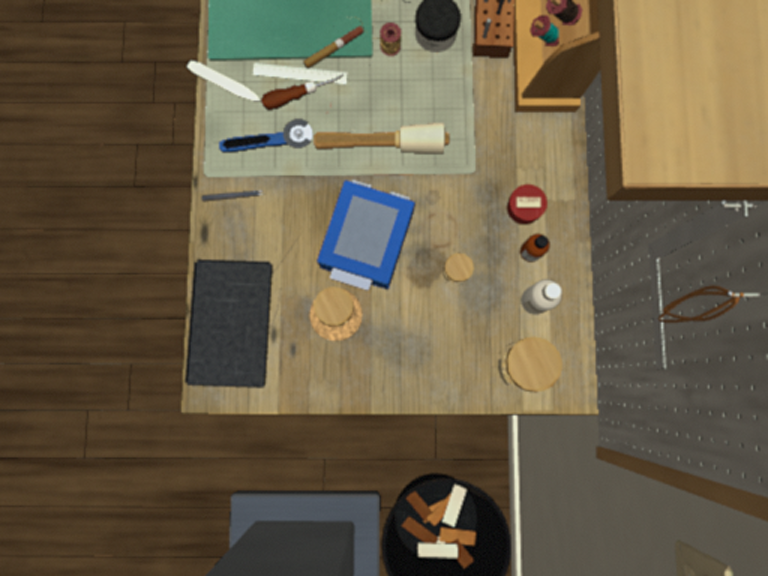

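Scene and top views. There are three bamboo-lidded jars in top.png: small at (460,267), middle at (336,305) on the coaster, and large at (533,363). The middle-sized one on the cork coaster in front of the blue case (367,235) fits. The tray is at (230,322), with iron_2 at (230,195).

```bash
python3 - <<'E'
from h import *
P=np.load("top.npy"); f=np.load("top_rgb.npy").astype(int)
cv2.imwrite("pics/crop.png",cv2.resize(f[110:270,115:385,::-1].astype(np.uint8),None,fx=2.9,fy=2.9,interpolation=cv2.INTER_CUBIC))
r,g,b=f[...,0],f[...,1],f[...,2]
def sub(m,u0,v0,u1,v1):
    k=np.zeros(m.shape,bool);k[v0:v1,u0:u1]=1;return m&k
z=P[...,2]
def rep(n,m):
    q=P[m]; (c,s,a)=cv2.minAreaRect(q[:,:2].astype(np.float32)); print(n,len(q),'z',np.percentile(q[:,2],[5,50,95]).round(3),'mean',q[:,:2].mean(0).round(4),'rect',np.round(c,4),np.round(s,4),round(a,1))
J=sub((z>.07)&(z<.085),200,180,250,225); rep("jar",J)
(c,ra)=cv2.minEnclosingCircle(P[J][:,:2].astype(np.float32));print(c,ra)
C=sub((r-b>60)&(z>-.01)&(z<.012),195,180,250,235); rep("coaster",C); (c,ra)=cv2.minEnclosingCircle(P[C][:,:2].astype(np.float32));print(c,ra)
L=sub((z>.05)&(z<.065),205,115,285,195); rep("lid",L)
rep("blue",sub((b-r>40)&(z>.052)&(z<.065),205,115,285,195))
rep("lip",sub((z>.04)&(z<.053)&(abs(r-b)<40),215,175,255,195))
rep("tray",sub((r<75)&(abs(r-b)<25)&(z<.03)&(z>-.01),118,165,190,262))
for n,box in dict(smalljar=(290,165,318,190),tin=(335,120,368,150),brown=(345,153,370,175),glue=(350,183,378,210),bigjar=(330,220,378,265),lidarm=(228,118,280,140)).items(): rep(n,sub(z>.03,*box))
rep("iron2",sub((r<110)&(abs(z)<.02),130,122,178,138))
E
```

```text
jar 544 z [0.075 0.079 0.082] mean [ 0.5422 -0.1197] rect [ 0.5426 -0.1196] [0.054  0.0534] 45.4
(0.5429793000221252, -0.1190924271941185) 0.027894075959920883
coaster 653 z [-0.003  0.001  0.005] mean [ 0.5465 -0.1096] rect [ 0.5501 -0.1179] [0.1244 0.1146] 6.1
(0.5483320951461792, -0.10533347725868225) 0.073672816157341
lid 3035 z [0.053 0.056 0.059] mean [ 0.651  -0.1629] rect [ 0.6479 -0.1613] [0.1103 0.1476] 72.4
blue 1645 z [0.054 0.056 0.059] mean [ 0.6529 -0.1639] rect [ 0.6546 -0.1637] [0.1098 0.1297] 72.2
lip 199 z [0.047 0.05  0.052] mean [ 0.5854 -0.1415] rect [ 0.5858 -0.1414] [0.0598 0.0169] 72.0
tray 4322 z [-0.002  0.001  0.005] mean [0.5249 0.0437] rect [0.5258 0.0423] [0.118  0.1876] 88.3
smalljar 292 z [0.053 0.057 0.06 ] mean [ 0.6009 -0.2969] rect [ 0.5255 -0.2587] [0.0405 0.2127] 62.9
tin 486 z [0.031 0.034 0.037] mean [ 0.704 -0.405] rect [ 0.5766 -0.3185] [0.0553 0.3678] 55.8
brown 226 z [0.036 0.056 0.078] mean [ 0.6322 -0.4096] rect [ 0.5374 -0.3142] [0.0323 0.3105] 44.5
glue 425 z [0.041 0.082 0.112] mean [ 0.5553 -0.4085] rect [ 0.4973 -0.32  ] [0.0424 0.2768] 32.8
bigjar 1121 z [0.093 0.102 0.105] mean [ 0.4618 -0.3885] rect [ 0.4394 -0.3158] [0.073 0.236] 16.9
lidarm 684 z [0.047 0.056 0.059] mean [ 0.7031 -0.1723] rect [ 0.5886 -0.1617] [0.1091 0.283 ] 80.6
iron2 147 z [0.002 0.007 0.01 ] mean [0.7221 0.0519] rect [0.7234 0.0573] [0.0989 0.0267] 81.5
```

View pics/crop.png

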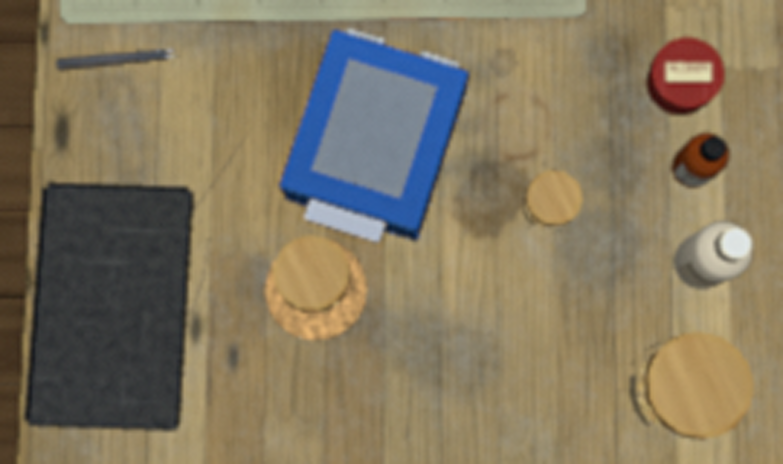

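The crop confirms the middle jar at (310,272) sitting on the coaster, next to the lip at (345,220). The small jar is at (555,197) and the large one at (700,385). Next I'll compute the approach.

```bash
cat >> h.py <<'E'
EX=np.array([np.cos(np.radians(-18)),np.sin(np.radians(-18))]); EY=np.array([-EX[1],EX[0]]); MID=np.array([.6546,-.1637])
def cw(a,b,z): return np.r_[MID+a*EX+b*EY,z]          # case coords -> world
def rot(yaw=162,tilt=0): # tilt: fingers lean towards +case x
    return R.from_euler('z',yaw,degrees=True)*R.from_euler('x',180,degrees=True)*R.from_euler('y',-tilt,degrees=True)
def rows(wps,start=None):
    if start is None:
        o=get_obs(); start=(np.array(o["tool_pos"]),R.from_euler('xyz',o["tool_rot"],degrees=True))
    p0,r0=start; prev=p0
    for p,r in wps:
        p=np.array(p); t=r0.inv().apply(p-p0)/.3; w=(r0.inv()*r).as_rotvec()/np.pi
        print(np.r_[t,w].round(3).tolist(),'n',np.ceil(np.linalg.norm(p-prev)/.0417)); prev=p
E
python3 - <<'E'
from h import *
r=rot(); print(r.apply([0,1,0]),rot(162,45).apply([0,0,1]))
a=np.array([.44,.2,.2]); b=[.5426,-.1196,.16]
rows([(a,r)]); rows([(b,r),([.5426,-.1196,.042],r)],(a,r))
c=[.5426,-.1196,.042]; rows([([.5426,-.1196,.085],r),([.47,-.24,.085],r),([.47,-.24,.043],r)],(np.array(c),r))
E
```

```text
[3.09016994e-01 9.51056516e-01 1.22464680e-16] [ 0.67249851 -0.21850801 -0.70710678]
[-1.018, -0.917, 0.074, -0.0, -0.0, -0.046] n 10.0
[-0.654, -0.908, 0.133, 0.0, 0.0, 0.0] n 9.0
[-0.654, -0.908, 0.527, 0.0, 0.0, 0.0] n 3.0
[0.0, 0.0, -0.143, 0.0, 0.0, 0.0] n 2.0
[0.106, -0.456, -0.143, 0.0, 0.0, 0.0] n 4.0
[0.106, -0.456, -0.003, 0.0, 0.0, 0.0] n 2.0
```

Call:
{"fn": "servo_tool", "kwargs": {
  "series": [
    [[-1,-0.9,0.07,0,0,-0.046,1],[-1,-0.9,0.07,0,0,-0.046,1],[-1,-0.9,0.07,0,0,-0.046,1],[-1,-0.9,0.07,0,0,-0.046,1],[-1,-0.9,0.07,0,0,-0.046,1],[-1,-0.9,0.07,0,0,-0.046,1],[-1,-0.9,0.07,0,0,-0.046,1],[-1,-0.9,0.07,0,0,-0.046,1],[-1,-0.9,0.07,0,0,-0.046,1],[-1,-0.9,0.07,0,0,-0.046,1],[-1,-0.9,0.07,0,0,-0.046,1]]
  ]
}}

```text
time_s: 1.12
tool_pos: [0.4401, 0.1999, 0.2014]
tool_rot: [-179.9, 0.1, 161.3]
force: [0.3, 0.3, 0.6]
grip_width: 0.0872
grasp_force: 0.0
```

```bash
python3 - <<'E'
from h import *
r=rot(); rows([([.5426,-.1196,.16],r),([.5426,-.1196,.042],r)]); print(get_obs()["qpos"])
E
```

```text
[-0.664, -0.899, 0.141, -0.001, 0.001, -0.004] n 9.0
[-0.664, -0.898, 0.535, -0.001, 0.001, -0.004] n 3.0
[-38.87389303  -1.49228825  11.03088527 108.10872587   0.45947497
  73.37979019  43.34686868]
```

Call:
{"fn": "servo_tool", "kwargs": {
  "series": [
    [[-0.66,-0.9,0.14,0,0,-0.004,1],[-0.66,-0.9,0.14,0,0,-0.004,1],[-0.66,-0.9,0.14,0,0,-0.004,1],[-0.66,-0.9,0.14,0,0,-0.004,1],[-0.66,-0.9,0.14,0,0,-0.004,1],[-0.66,-0.9,0.14,0,0,-0.004,1],[-0.66,-0.9,0.14,0,0,-0.004,1],[-0.66,-0.9,0.14,0,0,-0.004,1],[-0.66,-0.9,0.14,0,0,-0.004,1],[-0.66,-0.9,0.14,0,0,-0.004,1]]
  ]
}}

```text
time_s: 1.95
tool_pos: [0.5418, -0.1137, 0.159]
tool_rot: [-179.9, -0.0, 162.3]
force: [0.1, 0.7, -0.3]
grip_width: 0.0873
grasp_force: 0.0
```

```bash
python3 - <<'E'
from h import *
c=eyes.read_camera("wrist"); save(c,"w1",s=1.3); P=cloud(c); z=P[...,2]
m=(z>.074)&(z<.084)&(abs(P[...,0]-.5426)<.05)&(abs(P[...,1]+.12)<.05)
print(m.sum(),P[m].mean(0),cv2.minEnclosingCircle(P[m][:,:2].astype(np.float32)))
r=rot(); rows([([.5426,-.1196,.042],r)]); print(get_obs()["qpos"],get_obs()["tool_pos"])
E
```

```text
3235 [ 0.54170609 -0.11470461  0.07868344] ((0.5431344509124756, -0.1152748093008995), 0.027903983369469643)
[-0.012, -0.027, 0.39, 0.0, -0.0, 0.003] n 3.0
[-18.34185843   9.49774554  30.09765473 102.85183377  -5.09077968
  69.04999597  85.78618094] [ 0.54186349 -0.11080456  0.1590957 ]
```

```bash
python3 - <<'E'
from h import *
for i in range(3):
    o=get_obs(); print(o["time_s"],o["tool_pos"],o["tool_rot"]); c=eyes.read_camera("wrist")
P=cloud(c); z=P[...,2]
m=(z>.074)&(z<.084)&(abs(P[...,0]-.5426)<.05)&(abs(P[...,1]+.12)<.05)
print(P[m].mean(0),cv2.minEnclosingCircle(P[m][:,:2].astype(np.float32)))
E
```

```text
2.0 [ 0.54186349 -0.11080456  0.1590957 ] [ 1.79999649e+02 -6.23547382e-02  1.62542755e+02]
2.05 [ 0.54192827 -0.1090958   0.15923425] [ 1.79954163e+02 -6.36778195e-02  1.62709848e+02]
2.1 [ 0.54205021 -0.10831521  0.15943326] [ 1.79936144e+02 -4.29379367e-02  1.62806264e+02]
[ 0.54169225 -0.1175007   0.07869823] ((0.5431337952613831, -0.118165023624897), 0.02793649025261402)
```

```bash
python3 - <<'E'
from h import *
c=eyes.read_camera("wrist");print(get_obs()["tool_pos"])
rows([([.5428,-.119,.042],rot())])
E
```

```text
[ 0.54211847 -0.10820528  0.15965758]
[-0.013, -0.034, 0.392, 0.0, -0.0, 0.005] n 3.0
```

Call:
{"fn": "servo_tool", "kwargs": {
  "series": [
    [[-0.013,-0.034,0.1,0,0,0.005,1],[-0.013,-0.034,0.2,0,0,0.005,1],[-0.013,-0.034,0.3,0,0,0.005,1],[-0.013,-0.034,0.39,0,0,0.005,1],[-0.013,-0.034,0.39,0,0,0.005,1],[-0.013,-0.034,0.39,0,0,0.005,0.55],[-0.013,-0.034,0.39,0,0,0.005,0.5],[-0.013,-0.034,0.39,0,0,0.005,0.5],[-0.013,-0.034,0.39,0,0,0.005,0.5],[-0.013,-0.034,0.39,0,0,0.005,0.5]]
  ],
  "grip_force": 20
}}

```text
time_s: 3.03
tool_pos: [0.5439, -0.1216, 0.0441]
tool_rot: [179.9, 0.2, 161.8]
force: [-0.2, -0.3, 0.6]
grip_width: 0.0617
grasp_force: 0.0
```

```bash
python3 - <<'E'
from h import *
r=rot(); rows([([.543,-.119,.085],r),([.47,-.24,.085],r),([.47,-.24,.0395],r)])
E
```

```text
[0.005, 0.007, -0.136, 0.0, 0.001, -0.001] n 1.0
[0.11, -0.452, -0.137, 0.0, 0.001, -0.001] n 4.0
[0.11, -0.452, 0.015, 0.0, 0.001, -0.001] n 2.0
```

Call:
{"fn": "servo_tool", "kwargs": {
  "series": [
    [[0,0,0,0,0,0,0.5],[0,0,0,0,0,0,0.5],[0,0,0,0,0,0,0.5],[0,0,0,0,0,0,0.5],[0,0,0,0,0,0,0.5]]
  ]
}}

```text
time_s: 3.45
tool_pos: [0.5436, -0.1214, 0.0436]
tool_rot: [179.9, 0.1, 161.8]
force: [-0.1, 2.5, 6.2]
grip_width: 0.0541
grasp_force: 19.7
```

```bash
python3 - <<'E'
from h import *
r=rot(); o=get_obs();print(o["tool_pos"]);rows([([.543,-.119,.085],r),([.47,-.24,.085],r),([.47,-.24,o["tool_pos"][2]-.002],r)])
E
```

```text
[ 0.54360303 -0.1213662   0.04355797]
[0.004, 0.007, -0.138, 0.0, 0.0, -0.001] n 1.0
[0.109, -0.452, -0.139, 0.0, 0.0, -0.001] n 4.0
[0.109, -0.452, 0.006, 0.0, 0.0, -0.001] n 2.0
```

Call:
{"fn": "servo_tool", "kwargs": {
  "series": [
    [[0,0,-0.07,0,0,0,0.5],[0,0,-0.14,0,0,0,0.5],[0.05,-0.12,-0.14,0,0,0,0.5],[0.09,-0.24,-0.14,0,0,0,0.5],[0.11,-0.36,-0.14,0,0,0,0.5],[0.11,-0.45,-0.14,0,0,0,0.5],[0.11,-0.45,-0.12,0,0,0,0.5],[0.11,-0.45,-0.08,0,0,0,0.5],[0.11,-0.45,-0.04,0,0,0,0.5],[0.11,-0.45,-0.01,0,0,0,0.5],[0.11,-0.45,0.005,0,0,0,0.5],[0.11,-0.45,0.008,0,0,0,0.5]]
  ]
}}

```text
time_s: 4.45
tool_pos: [0.47, -0.2373, 0.0404]
tool_rot: [179.9, -0.1, 161.9]
force: [-4.3, 4.5, 14.2]
grip_width: 0.0543
grasp_force: 20.8
```

Call:
{"fn": "servo_tool", "kwargs": {
  "series": [
    [[0,0,0.002,0,0,0,0.5],[0,0,0.002,0,0,0,0.5]]
  ]
}}

```text
time_s: 4.62
tool_pos: [0.4702, -0.2374, 0.0405]
tool_rot: [179.9, -0.0, 161.9]
force: [-3.6, 3.9, 12.2]
grip_width: 0.0543
grasp_force: 20.7
```

Call:
{"fn": "servo_tool", "kwargs": {
  "series": [
    [[0,0,0,0,0,0,1],[0,0,0,0,0,0,1],[0,0,0,0,0,0,1],[0,0,0,0,0,0,1],[0,0,0,0,0,0,1],[0,0,-0.1,0,0,0,1],[0,0,-0.2,0,0,0,1],[0,0,-0.3,0,0,0,1],[0,0,-0.4,0,0,0,1],[0,0,-0.4,0,0,0,0.5],[0,0,-0.4,0,0,0,0]]
  ]
}}

```text
time_s: 5.53
tool_pos: [0.4704, -0.2399, 0.1612]
tool_rot: [180.0, 0.2, 161.8]
force: [-0.4, 0.5, -0.5]
grip_width: 0.0799
grasp_force: 0.0
```

```bash
python3 - <<'E'
from h import *
o=get_obs();print(o["tool_pos"],o["qpos"])
b=eyes.read_camera("top"); P=cloud(b); f=b["frame"].astype(int); z=P[...,2]
m=(abs(P[...,0]-.545)<.05)&(abs(P[...,1]+.115)<.055)&(z<.012)&(f[...,0]-f[...,2]>75)
print(m.sum(),P[m].mean(0)); save(b,"t2",(150,130,350,270),3)
np.save("t2.npy",P)
t=50
n=np.array([np.cos(np.radians(t)),np.sin(np.radians(t))]); zt=np.array([np.sin(np.radians(t)),-np.cos(np.radians(t))])
r=rot(162,t)
def lid(th,s=.014,d=0): # TCP with lip edge s back from the top tip corner, d clearance
    e=np.array([.065,.044])+.146*np.array([-np.cos(th),np.sin(th)]); q=e+s*zt-(.0095+d)*n; return cw(q[0],0,q[1]),r
for th in(0,.5,1,1.5,1.85): print(lid(th)[0])
q=lid(0,.014,.03)[0]; q0=q-np.r_[EX*.06,-.03]
rows([(q0+[0,0,.05],r),(q0,r),(q,r)])
E
```

```text
[ 0.47035243 -0.23992126  0.16119184] [ -9.42474744   5.93357088  35.9295617  106.43149059  -3.80979907
  68.58357314  99.50024395]
767 [ 0.54055181 -0.11128538  0.00209351]
[ 0.58195653 -0.14009671  0.02772355]
[ 0.59895472 -0.14561975  0.09771968]
[ 0.64578751 -0.16083665  0.15057832]
[ 0.71098862 -0.18202177  0.17335782]
[ 0.75907766 -0.19764685  0.16806973]
[0.011, 0.431, 0.25, -0.0, -0.278, -0.001] n 4.0
[0.011, 0.431, 0.416, -0.0, -0.278, -0.001] n 2.0
[-0.189, 0.431, 0.516, -0.0, -0.278, -0.001] n 2.0
```

View pics/t2.png

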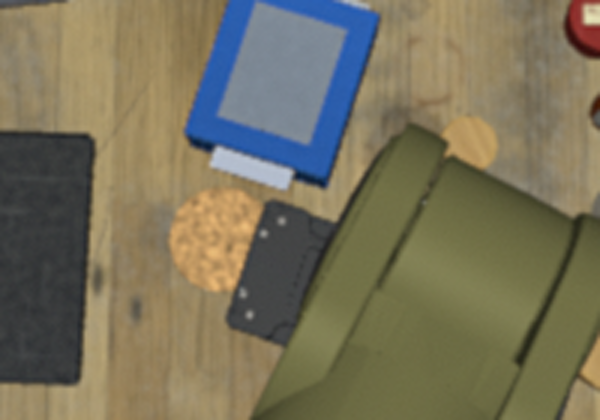

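The coaster shows at (222,240) in the crop, partly hidden by the arm, and the lip front is at about (250,180). Now the lid approach, with less drop.

```bash
cat >> h.py <<'E'
T=50
nn=np.array([np.cos(np.radians(T)),np.sin(np.radians(T))]); zt=np.array([np.sin(np.radians(T)),-np.cos(np.radians(T))])
rl=rot(162,T)
def lid(th,s=.014,d=0): # TCP with lip edge s back from the top tip corner, d clearance
    e=np.array([.065,.044])+.146*np.array([-np.cos(th),np.sin(th)]); q=e+s*zt-(.0095+d)*nn; return cw(q[0],0,q[1]),rl
E
python3 - <<'E'
from h import *
q=lid(0,.014,.012)[0]; q0=q-np.r_[EX*.07,-.04]
print(q); rows([(q0+[0,0,.05],rl),(q0,rl)])
E
```

```text
[ 0.57462061 -0.13771312  0.01853102]
[0.006, 0.431, 0.17, -0.0, -0.278, -0.001] n 4.0
[0.006, 0.431, 0.337, -0.0, -0.278, -0.001] n 2.0
```

Call:
{"fn": "servo_tool", "kwargs": {
  "series": [
    [[0,0.14,0,0,-0.04,0,0],[0,0.28,0.05,0,-0.08,0,0],[0,0.43,0.1,0,-0.12,0,0],[0,0.43,0.17,0,-0.16,0,0],[0,0.43,0.17,0,-0.2,0,0],[0,0.43,0.17,0,-0.24,0,0],[0,0.43,0.17,0,-0.278,0,0],[0,0.43,0.2,0,-0.278,0,0],[0,0.43,0.2,0,-0.278,0,0],[0,0.43,0.2,0,-0.278,0,0],[0,0.43,0.2,0,-0.278,0,0],[0,0.43,0.2,0,-0.278,0,0]]
  ]
}}

```text
time_s: 6.58
tool_pos: [0.5358, -0.0974, 0.1162]
tool_rot: [176.4, 41.9, 162.4]
force: [0.1, 1.3, -0.1]
grip_width: 0.0022
grasp_force: 0.0
```

```bash
python3 - <<'E'
from h import *
o=get_obs();print(o["qpos"],o["tool_pos"],o["tool_rot"],o["grip_width"])
q=lid(0,.014,.012)[0]; rows([(q-np.r_[EX*.07,-.02],rl),(q-np.r_[EX*.03,0],rl),(q,rl),lid(0)])
E
```

```text
[ 47.37779423 -15.14991644 -39.51805    139.98638097 -27.12140329
  10.79800305 103.81823959] [ 0.53583918 -0.09742117  0.11624245] [176.37561968  41.94592243 162.43564282] 0.00215356074382383
[0.225, -0.096, 0.14, 0.022, -0.045, 0.0] n 3.0
[0.17, -0.106, 0.279, 0.022, -0.045, 0.0] n 2.0
[0.096, -0.111, 0.345, 0.022, -0.045, 0.0] n 1.0
[0.056, -0.111, 0.34, 0.022, -0.045, 0.0] n 1.0
```

Tilt 50° is beyond this arm's range so close in, since joint 4 reached its limit. A 30° tilt still works as a wedge under the lip, so I'll use that.

```bash
sed -i 's/^T=50/T=30/; s/s=.014/s=.018/' h.py
python3 - <<'E'
from h import *
o=get_obs();print(o["tool_pos"])
q=lid(0,.018,.012)[0]; print(q,lid(0)[0]); rows([(q-np.r_[EX*.05,-.06],rl),(q-np.r_[EX*.05,-.02],rl)])
E
```

```text
[ 0.53583918 -0.09742117  0.11624245]
[ 0.56841569 -0.13569702  0.01766154] [ 0.57829936 -0.13890842  0.02366154]
[0.104, -0.092, 0.073, 0.021, 0.066, 0.004] n 2.0
[0.193, -0.099, 0.172, 0.021, 0.066, 0.004] n 1.0
```

Call:
{"fn": "servo_tool", "kwargs": {
  "series": [
    [[0.05,-0.05,0.04,0.02,0.03,0.004,0],[0.1,-0.09,0.07,0.02,0.066,0.004,0],[0.1,-0.09,0.07,0.02,0.066,0.004,0],[0.1,-0.09,0.07,0.02,0.066,0.004,0],[0.1,-0.09,0.07,0.02,0.066,0.004,0],[0.1,-0.09,0.07,0.02,0.066,0.004,0]]
  ]
}}

```text
time_s: 7.08
tool_pos: [0.522, -0.1193, 0.081]
tool_rot: [179.7, 30.2, 162.0]
force: [-0.6, 0.1, 0.0]
grip_width: 0.0006
grasp_force: 0.0
```

```bash
python3 - <<'E'
from h import *
o=get_obs();print(o["qpos"],o["tool_pos"],o["tool_rot"])
c=eyes.read_camera("wrist"); o=get_obs(); print(o["tool_pos"],o["joint_velocities"])
q=lid(0,.018,.012)[0]; rows([(q-np.r_[EX*.05,-.02],rl),(q-np.r_[EX*.02,0],rl),(q,rl)])
E
```

```text
[ 69.09119561  -9.39094725 -58.59747506 132.92166981  -9.79398561
  22.25381197  88.88940497] [ 0.52195253 -0.11925088  0.08101573] [179.65195461  30.18341639 162.01535974]
[ 0.52186447 -0.11889973  0.08104983] [-1.1629916  -0.56354944  0.26871833 -0.03074138  0.51636705  0.31621807
 -0.30969105]
[0.074, -0.006, 0.124, 0.002, 0.001, 0.0] n 2.0
[0.021, -0.007, 0.232, 0.002, 0.001, 0.0] n 1.0
[-0.036, -0.007, 0.266, 0.002, 0.001, 0.0] n 1.0
```

Call:
{"fn": "servo_tool", "kwargs": {
  "series": [
    [[0.04,0,0.06,0,0,0,0],[0.074,-0.006,0.124,0,0,0,0],[0.05,-0.007,0.18,0,0,0,0],[0.02,-0.007,0.23,0,0,0,0],[0.0,-0.007,0.25,0,0,0,0],[-0.036,-0.007,0.266,0,0,0,0],[-0.036,-0.007,0.266,0,0,0,0],[-0.036,-0.007,0.266,0,0,0,0]]
  ]
}}

```text
time_s: 7.8
tool_pos: [0.5694, -0.1331, 0.0168]
tool_rot: [179.6, 30.0, 162.3]
force: [-0.1, 0.5, 0.5]
grip_width: 0.0001
grasp_force: 0.0
```

```bash
python3 - <<'E'
from h import *
c=eyes.read_camera("scene"); save(c,"s2",(180,130,400,300),3.4)
o=get_obs();print(o["qpos"],o["tool_pos"],o["tool_rot"],o["force"])
rows([lid(0)]+[lid(a) for a in np.arange(.1,1.9,.15)])
E
```

```text
[ 61.63876723  12.9396309  -56.08509557 129.43464716  50.06151167
  19.3003326   37.04466035] [ 0.56878435 -0.1336676   0.01739576] [179.6669401   30.07893891 162.25620534] [0.25558556 0.53364815 0.28657449]
[-0.041, -0.007, -0.0, 0.003, 0.0, 0.001] n 1.0
[-0.068, -0.007, -0.041, 0.003, 0.0, 0.001] n 1.0
[-0.115, -0.006, -0.097, 0.003, 0.0, 0.001] n 1.0
[-0.169, -0.006, -0.145, 0.003, 0.0, 0.001] n 1.0
[-0.231, -0.006, -0.184, 0.003, 0.0, 0.001] n 1.0
[-0.297, -0.006, -0.214, 0.003, 0.0, 0.001] n 1.0
[-0.368, -0.006, -0.234, 0.003, 0.0, 0.001] n 1.0
[-0.44, -0.007, -0.243, 0.003, 0.0, 0.001] n 1.0
[-0.513, -0.007, -0.24, 0.003, 0.0, 0.001] n 1.0
[-0.585, -0.007, -0.227, 0.003, 0.0, 0.001] n 1.0
[-0.654, -0.008, -0.204, 0.003, 0.0, 0.001] n 1.0
[-0.718, -0.008, -0.17, 0.003, 0.0, 0.001] n 1.0
[-0.777, -0.009, -0.127, 0.003, 0.0, 0.001] n 1.0
```

View pics/s2.png

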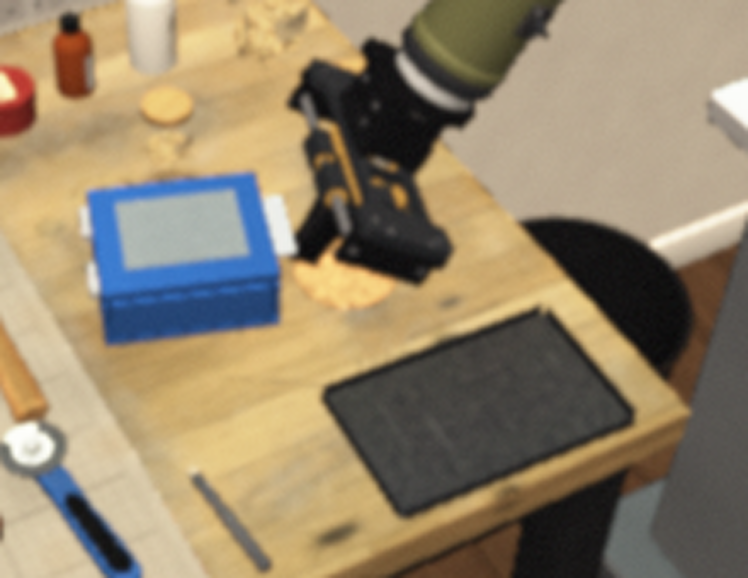

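The fingers at (310,240) sit just in front of and below the lip at (280,225). Starting the lift.

Call:
{"fn": "servo_tool", "kwargs": {
  "series": [
    [[-0.02,-0.007,0,0,0,0,0],[-0.041,-0.007,0,0,0,0,0],[-0.055,-0.007,-0.02,0,0,0,0],[-0.068,-0.007,-0.041,0,0,0,0],[-0.09,-0.006,-0.07,0,0,0,0],[-0.115,-0.006,-0.097,0,0,0,0],[-0.14,-0.006,-0.122,0,0,0,0],[-0.169,-0.006,-0.145,0,0,0,0],[-0.2,-0.006,-0.165,0,0,0,0],[-0.231,-0.006,-0.184,0,0,0,0],[-0.231,-0.006,-0.184,0,0,0,0]]
  ]
}}

```text
time_s: 8.77
tool_pos: [0.6011, -0.1498, 0.1041]
tool_rot: [179.8, 30.5, 162.0]
force: [-0.6, 0.8, 0.2]
grip_width: 0.0005
grasp_force: 0.9
```

```bash
python3 - <<'E'
from h import *
o=get_obs();print(o["qpos"],o["tool_pos"],lid(.55)[0],o["tool_rot"],o["force"])
c=eyes.read_camera("scene"); save(c,"s3",(180,110,400,280),3.4)
rows([lid(a) for a in np.arange(.55,2,.15)])
E
```

```text
[ 78.75474739   9.22509526 -72.17188869 121.73611365  29.02136185
  27.70374885  58.67146018] [ 0.60107725 -0.14979203  0.10414638] [ 0.59877696 -0.14556199  0.09997388] [179.81174645  30.47582197 162.01733032] [-0.58953991  0.76660487  0.20312916]
[0.011, 0.011, 0.004, 0.001, 0.002, 0.0] n 1.0
[-0.055, 0.011, -0.025, 0.001, 0.002, 0.0] n 1.0
[-0.126, 0.011, -0.045, 0.001, 0.002, 0.0] n 1.0
[-0.198, 0.011, -0.053, 0.001, 0.002, 0.0] n 1.0
[-0.271, 0.011, -0.051, 0.001, 0.002, 0.0] n 1.0
[-0.343, 0.011, -0.037, 0.001, 0.002, 0.0] n 1.0
[-0.412, 0.011, -0.013, 0.001, 0.002, 0.0] n 1.0
[-0.476, 0.011, 0.021, 0.001, 0.002, 0.0] n 1.0
[-0.535, 0.011, 0.064, 0.001, 0.002, 0.0] n 1.0
[-0.587, 0.011, 0.115, 0.001, 0.002, 0.0] n 1.0
```

View pics/s3.png

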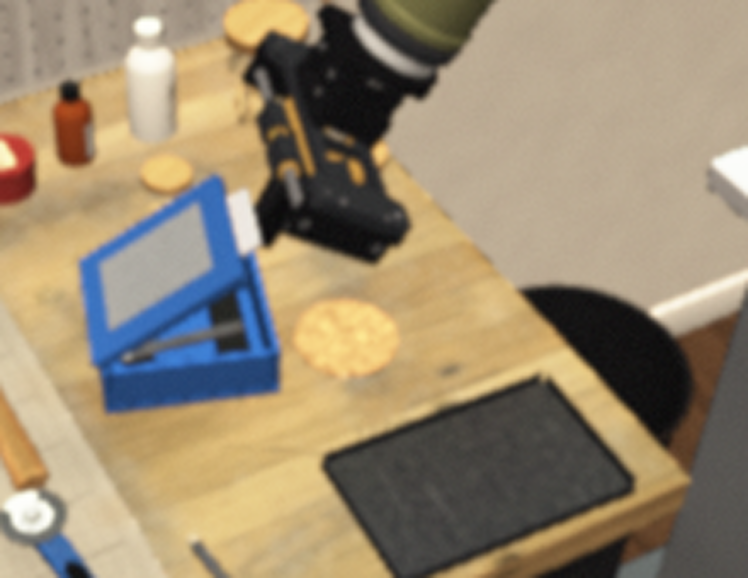

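The lid is lifting, with its lip at (245,220), and the iron is visible at (185,345). The set-aside jar is at (380,155) and the coaster is free at (347,337). Joint 3 is near its limit, so I'll go on in smaller steps.

Call:
{"fn": "servo_tool", "kwargs": {
  "series": [
    [[-0.03,0.011,-0.014,0,0,0,0],[-0.055,0.011,-0.025,0,0,0,0],[-0.09,0.011,-0.036,0,0,0,0],[-0.126,0.011,-0.045,0,0,0,0],[-0.16,0.011,-0.05,0,0,0,0],[-0.198,0.011,-0.053,0,0,0,0]]
  ]
}}

```text
time_s: 9.32
tool_pos: [0.6428, -0.1589, 0.1458]
tool_rot: [179.7, 30.3, 162.1]
force: [0.1, -0.4, -0.0]
grip_width: 0.0003
grasp_force: 0.3
```

```bash
python3 - <<'E'
from h import *
o=get_obs();print(o["qpos"],o["tool_pos"],lid(1.)[0],o["tool_rot"],o["force"])
rows([lid(a) for a in np.arange(1,2,.15)])
E
```

```text
[ 74.87980011  12.99782147 -70.43253546 114.02906708  30.68674457
  34.52803105  58.95209511] [ 0.64278929 -0.15886742  0.14583525] [ 0.64213034 -0.15964836  0.14651631] [179.71632073  30.26434176 162.06123151] [ 0.11227989 -0.38083281 -0.04552644]
[-0.0, -0.003, -0.003, 0.002, 0.001, 0.0] n 1.0
[-0.073, -0.003, -0.0, 0.002, 0.001, 0.0] n 1.0
[-0.145, -0.003, 0.013, 0.002, 0.001, 0.0] n 1.0
[-0.214, -0.004, 0.037, 0.002, 0.001, 0.0] n 1.0
[-0.278, -0.004, 0.071, 0.002, 0.001, 0.0] n 1.0
[-0.337, -0.004, 0.114, 0.002, 0.001, 0.0] n 1.0
[-0.389, -0.004, 0.165, 0.002, 0.001, 0.0] n 1.0
```

Call:
{"fn": "servo_tool", "kwargs": {
  "series": [
    [[-0.037,-0.003,-0.002,0,0,0,0],[-0.073,-0.003,0,0,0,0,0],[-0.11,-0.003,0.006,0,0,0,0],[-0.145,-0.003,0.013,0,0,0,0],[-0.18,-0.003,0.025,0,0,0,0],[-0.214,-0.003,0.037,0,0,0,0],[-0.246,-0.003,0.053,0,0,0,0],[-0.278,-0.004,0.071,0,0,0,0],[-0.307,-0.004,0.092,0,0,0,0],[-0.337,-0.004,0.114,0,0,0,0],[-0.337,-0.004,0.114,0,0,0,0],[-0.337,-0.004,0.114,0,0,0,0]]
  ]
}}

```text
time_s: 10.32
tool_pos: [0.7416, -0.1915, 0.1659]
tool_rot: [179.6, 30.2, 162.0]
force: [0.3, 1.1, -0.4]
grip_width: 0.0004
grasp_force: 0.0
```

```bash
python3 - <<'E'
from h import *
o=get_obs();print(o["qpos"],o["tool_pos"],lid(1.75)[0],o["tool_rot"],o["force"])
c=eyes.read_camera("scene"); P=cloud(c); f=c["frame"].astype(int); np.save("s4.npy",P)
q=P[...,:2]-MID; a=q@EX;b=q@EY; z=P[...,2]
m=(abs(b)<.06)&(a>.02)&(a<.2)&(z>.08)&(f[...,2]-f[...,0]>40); print(m.sum()); 
i=z[m].argmax(); print(a[m][i],z[m][i], 'theta~',np.arctan2(z[m][i]-.044,-(a[m][i]-.065)))
back=cw(-.07,0,.25); rows([(o["tool_pos"]+np.r_[-EX*.05,.05],rl),(back,rot())])
E
```

```text
[ 59.85489668  25.76538035 -60.42766651  99.17516222  41.54644627
  42.57664147  55.01358198] [ 0.74164748 -0.19150239  0.16591269] [ 0.74190383 -0.19206674  0.16732349] [179.63886417  30.2060793  162.02915002] [ 0.29336401  1.08049694 -0.36723201]
179
0.12694534838460422 0.16613096139894112 theta~ 2.040190749028353
[0.059, 0.001, -0.227, 0.002, 0.001, 0.0] n 2.0
[0.322, 0.002, -0.512, 0.002, 0.168, 0.001] n 3.0
```

Lid is open at the stop. Retreat and look at the iron.

Call:
{"fn": "servo_tool", "kwargs": {
  "series": [
    [[0.06,0,-0.12,0,0,0,0],[0.06,0,-0.23,0,0.03,0,0.2],[0.1,0,-0.33,0,0.06,0,0.45],[0.2,0,-0.42,0,0.1,0,0.45],[0.3,0,-0.51,0,0.14,0,0.45],[0.3,0,-0.51,0,0.168,0,0.45],[0.3,0,-0.51,0,0.168,0,0.45],[0.3,0,-0.51,0,0.168,0,0.45],[0.3,0,-0.51,0,0.168,0,0.45],[0.3,0,-0.51,0,0.168,0,0.45]]
  ]
}}

```text
time_s: 11.2
tool_pos: [0.5928, -0.1444, 0.253]
tool_rot: [179.8, 0.0, 162.2]
force: [-0.4, -0.4, -0.3]
grip_width: 0.0385
grasp_force: 0.0
```

```bash
cat > it.py <<'E'
from h import *
eyes.read_camera("top"); b=eyes.read_camera("top"); P=cloud(b); f=b["frame"].astype(int); np.save("t5.npy",P)
o=get_obs();print(o["qpos"],o["tool_pos"],o["tool_rot"],o["grip_width"])
c=eyes.read_camera("wrist"); W=cloud(c); save(c,"w5",s=1.5); save(b,"t5",(150,90,350,270),3)
for n,P,f in(("top",P,f),("wrist",W,c["frame"].astype(int))):
    q=P[...,:2]-MID; a=q@EX; bb=q@EY; z=P[...,2]
    m=(abs(a)<.022)&(abs(bb)<.045)&(z>.02)&(z<.038)
    print(n,m.sum(),np.unique(b["depth"][m]>0))
    if m.sum()>10:
        s=f.max(-1)-f.min(-1); m2=m
        k=np.polyfit(a[m2],bb[m2],1); print("mean a,b",a[m2].mean(),bb[m2].mean(),"z",np.percentile(z[m2],[5,50,95]),"fit",k)
    cm=(abs(P[...,0]-.545)<.055)&(abs(P[...,1]+.115)<.055)&(abs(z)<.012)&(f[...,0]-f[...,2]>75)
    if cm.sum()>50: print("coaster",cm.sum(),P[cm].mean(0),cv2.minEnclosingCircle(P[cm][:,:2].astype(np.float32)),cv2.minAreaRect(P[cm][:,:2].astype(np.float32)))
E
python3 it.py
```

```text
[ 61.90803773  26.05534337 -67.91247022  84.9126786   23.99116076
  85.03162065  66.26625926] [ 0.59271398 -0.14472937  0.25322052] [1.79851743e+02 4.50363180e-02 1.62213388e+02] 0.03890795190382561
top 0 []
wrist 200 [False  True]
mean a,b -0.0009423783961168814 0.013366295229436592 z [0.02456955 0.02679901 0.02865553] fit [0.13786499 0.01349622]
coaster 3066 [ 0.53984678 -0.11584289  0.00184278] ((0.5587833523750305, -0.10942082107067108), 0.060828760266304016) ((0.548568606376648, -0.10677674412727356), (0.10534754395484924, 0.09554734081029892), 78.22401428222656)
```

View pics/w5.png

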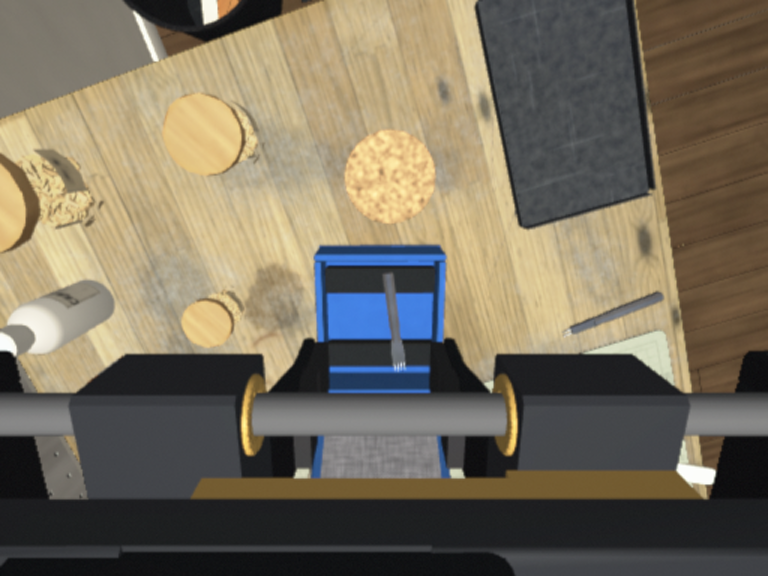

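The iron runs from (389,273) to its forked end at (400,370), the coaster centre is at (390,176), and the jar stands upright at (203,134).

```bash
cat > m.py <<'E'
from h import *
o=get_obs(); Rt=R.from_euler('xyz',o["tool_rot"],degrees=True).as_matrix(); tp=np.array(o["tool_pos"])
c=eyes.read_camera("wrist"); M=np.array(c["mount"])
def ray(u,v,z):
    d=Rt@M[:3,:3]@np.array([(u/1.5-c["cx"])/c["fx"],(v/1.5-c["cy"])/c["fy"],1]); p=Rt@M[:3,3]+tp; return p+d*(z-p[2])/d[2]
for n,u,v,z in(("e1",389,274,.029),("e2",400,370,.029),("mid",394.5,322,.029),("coaster",390,176,.003),("jar",202.5,134,.078),("lipcorner",318,247,.044),("lc2",446,247,.044)):
    p=ray(u,v,z); q=p[:2]-MID; print(n,p.round(4),"ab",(q@EX).round(4),(q@EY).round(4))
g=MID+.0*EX+.0134*EY; r=rot(169.8); rows([(np.r_[g,.08],r),(np.r_[g,.013],r)])
E
python3 m.py
```

```text
e1 [ 0.6153 -0.1414  0.029 ] ab -0.0442 0.0091
e2 [ 0.7053 -0.159   0.029 ] ab 0.0468 0.0202
mid [ 0.6589 -0.1499  0.029 ] ab -0.0001 0.0144
coaster [ 0.5382 -0.1157  0.003 ] ab -0.1255 0.0097
jar [ 0.4684 -0.2321  0.078 ] ab -0.156 -0.1226
lipcorner [ 0.5722 -0.1891  0.044 ] ab -0.0705 -0.0496
lc2 [ 0.6042 -0.0895  0.044 ] ab -0.0709 0.055
[-0.215, 0.046, 0.578, 0.001, 0.0, -0.042] n 5.0
[-0.215, 0.046, 0.801, 0.001, 0.0, -0.042] n 2.0
```

```bash
python3 - <<'E'
from h import *
g=MID+.003*EX+.0105*EY; r=rot(169.8); print(g); rows([(np.r_[g,.08],r),(np.r_[g,.013],r)])
E
```

```text
[ 0.66069785 -0.15464096]
[-0.225, 0.037, 0.578, 0.001, 0.0, -0.042] n 5.0
[-0.225, 0.036, 0.801, 0.001, 0.0, -0.042] n 2.0
```

Call:
{"fn": "servo_tool", "kwargs": {
  "series": [
    [[-0.05,0.01,0.1,0,0,-0.02,0.35],[-0.1,0.02,0.22,0,0,-0.042,0.35],[-0.2,0.036,0.34,0,0,-0.042,0.35],[-0.225,0.036,0.46,0,0,-0.042,0.35],[-0.225,0.036,0.57,0,0,-0.042,0.35],[-0.225,0.036,0.57,0,0,-0.042,0.35],[-0.225,0.036,0.57,0,0,-0.042,0.35],[-0.225,0.036,0.57,0,0,-0.042,0.35]]
  ]
}}

```text
time_s: 12.07
tool_pos: [0.662, -0.1542, 0.0846]
tool_rot: [179.8, 0.2, 169.8]
force: [-0.8, 0.4, 0.3]
grip_width: 0.0306
grasp_force: 0.0
```

```bash
python3 - <<'E'
from h import *
c=eyes.read_camera("wrist")
o=get_obs(); print(o["tool_pos"],o["tool_rot"],o["grip_width"],o["qpos"])
g=MID+.003*EX+.0105*EY; r=rot(169.8); rows([(np.r_[g,.013],r)])
c=eyes.read_camera("wrist"); save(c,"w6",(130,100,390,300),3)
P=cloud(c);q=P[...,:2]-MID; a=q@EX; b=q@EY; z=P[...,2]
m=(a>-.03)&(a<.025)&(abs(b)<.04)&(z>.0235)&(z<.033); print(m.sum(),a[m].mean(),b[m].mean(),np.polyfit(a[m],b[m],1))
E
```

```text
[ 0.66251307 -0.15437608  0.08539304] [179.7715466    0.26501674 169.76222553] 0.03043548103641868 [ 51.67969511  41.11625182 -59.9143057   86.00965462  36.18926967
  73.62112385  67.55522062]
[0.007, -0.003, 0.241, 0.001, 0.001, -0.0] n 2.0
810 -0.00364578421098458 0.013185607745481375 [0.13137711 0.01366458]
```

View pics/w6.png

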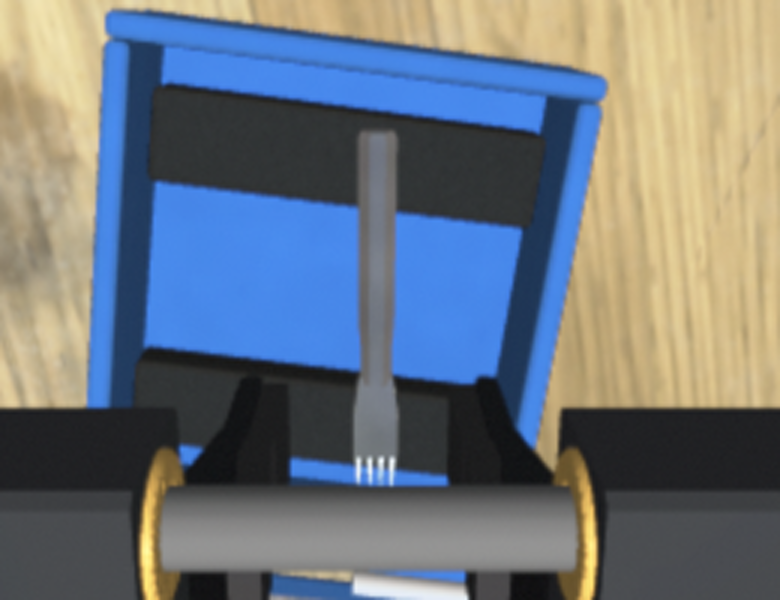

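The iron is vertical and centred between the fingers at x≈377, and the case walls are clear of the fingers. Descend and grip.

Call:
{"fn": "servo_tool", "kwargs": {
  "series": [
    [[0.005,-0.002,0.08,0,0,0,0.35],[0.005,-0.002,0.16,0,0,0,0.35],[0.005,-0.002,0.235,0,0,0,0.35],[0.005,-0.002,0.235,0,0,0,0.35],[0.005,-0.002,0.235,0,0,0,0.3],[0.005,-0.002,0.235,0,0,0,0],[0.005,-0.002,0.235,0,0,0,0],[0.005,-0.002,0.235,0,0,0,0],[0.005,-0.002,0.235,0,0,0,0],[0.005,-0.002,0.235,0,0,0,0]]
  ],
  "grip_force": 20
}}

```text
time_s: 13.0
tool_pos: [0.6606, -0.1544, 0.0132]
tool_rot: [179.8, 0.1, 169.8]
force: [-0.4, 0.5, 5.8]
grip_width: 0.0089
grasp_force: 20.0
```

Call:
{"fn": "servo_tool", "kwargs": {
  "series": [
    [[0,0,0,0,0,0,0],[0,0,0,0,0,0,0],[0,0,0,0,0,0,0]]
  ]
}}

```text
time_s: 13.25
tool_pos: [0.6605, -0.1544, 0.0131]
tool_rot: [179.8, 0.1, 169.8]
force: [-0.8, 0.4, 6.9]
grip_width: 0.0088
grasp_force: 20.0
```

```bash
python3 - <<'E'
from h import *
o=get_obs(); print(o["tool_pos"],o["tool_rot"],o["grip_width"],o["qpos"])
s=np.array(o["tool_pos"]); r=rot(169.8)
t=np.array([.55,.045]); rt=rot(178.3); rows([(s+[0,0,.13],r),(np.r_[t,.13],rt)])
E
```

```text
[ 0.66054968 -0.15443665  0.01311652] [1.79770249e+02 1.36374688e-01 1.69765699e+02] 0.008755857301722273 [ 50.34526831  44.95657736 -56.91283667  89.14374784  39.52483214
  67.74954549  65.51945932]
[-0.001, 0.002, -0.433, 0.001, 0.001, -0.0] n 4.0
[0.48, 0.59, -0.388, 0.001, 0.001, -0.047] n 6.0
```

Call:
{"fn": "servo_tool", "kwargs": {
  "series": [
    [[0,0,-0.05,0,0,0,0],[0,0,-0.15,0,0,0,0],[0,0,-0.27,0,0,0,0],[0,0,-0.4,0,0,0,0],[0.1,0.1,-0.4,0,0,-0.02,0],[0.18,0.2,-0.4,0,0,-0.047,0],[0.25,0.3,-0.4,0,0,-0.047,0],[0.33,0.4,-0.4,0,0,-0.047,0],[0.41,0.5,-0.4,0,0,-0.047,0],[0.5,0.59,-0.4,0,0,-0.047,0],[0.5,0.59,-0.4,0,0,-0.047,0],[0.5,0.59,-0.4,0,0,-0.047,0]]
  ]
}}

```text
time_s: 14.25
tool_pos: [0.5419, 0.0481, 0.1331]
tool_rot: [179.9, 0.1, 178.5]
force: [0.1, -0.5, -0.1]
grip_width: 0.0084
grasp_force: 20.0
```

```bash
python3 - <<'E'
from h import *
for i in range(3): eyes.read_camera("wrist")
o=get_obs(); print(o["tool_pos"],o["tool_rot"],o["grip_width"],o["grasp_force"],o["qpos"])
c=eyes.read_camera("wrist"); save(c,"w7",(100,60,400,300),2.6)
r=rot(178.3); rows([([.528,.043,.03],r),([.528,.043,-.004],r)])
E
```

```text
[0.54391497 0.0443325  0.13246388] [1.79819129e+02 6.93726489e-02 1.78112117e+02] 0.008468495581914754 19.999633377883583 [ 53.07546607  25.68523722 -73.31641274 102.90814632  25.88600405
  71.03054773  60.67692743]
[0.053, -0.007, 0.341, 0.001, 0.0, -0.001] n 3.0
[0.053, -0.008, 0.454, 0.001, 0.0, -0.001] n 1.0
```

View pics/w7.png

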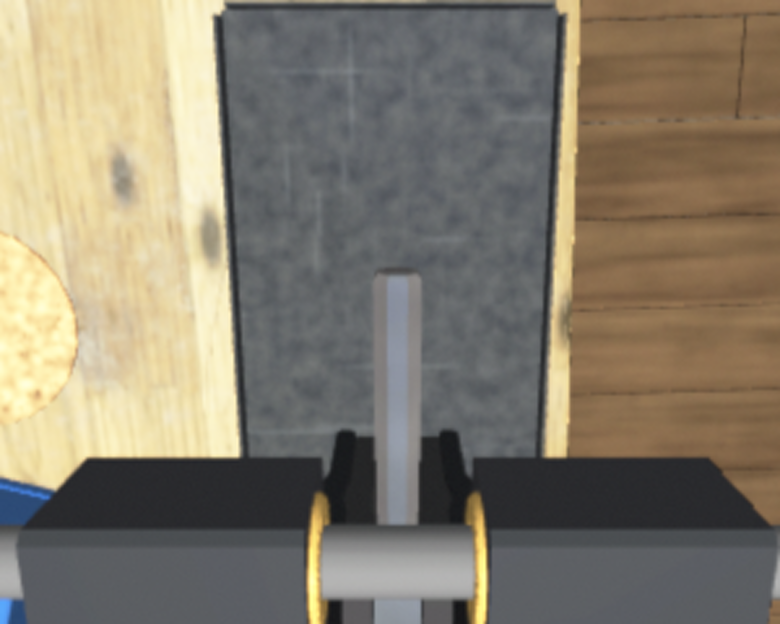

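The iron is held level over the tray, with its near end at (397,275). Lower until the fingertips are just above the floor, then open.

Call:
{"fn": "servo_tool", "kwargs": {
  "series": [
    [[0.05,-0.007,0.1,0,0,0,0],[0.05,-0.007,0.2,0,0,0,0],[0.05,-0.007,0.3,0,0,0,0],[0.05,-0.007,0.37,0,0,0,0],[0.05,-0.007,0.41,0,0,0,0],[0.05,-0.007,0.425,0,0,0,0],[0.05,-0.007,0.425,0,0,0,0],[0.05,-0.007,0.425,0,0,0,0]]
  ],
  "grip_force": 6
}}

```text
time_s: 15.12
tool_pos: [0.5293, 0.0449, 0.0056]
tool_rot: [179.7, 0.1, 178.2]
force: [-0.6, 0.6, 0.2]
grip_width: 0.0089
grasp_force: 6.0
```

Call:
{"fn": "servo_tool", "kwargs": {
  "series": [
    [[0,0,0,0,0,0,0.2],[0,0,0,0,0,0,0.35],[0,0,0,0,0,0,0.35],[0,0,0,0,0,0,0.35],[0,0,0,0,0,0,0.35],[0,0,-0.1,0,0,0,0.35],[0,0,-0.2,0,0,0,0.35],[0,0,-0.3,0,0,0,0.6],[0,0,-0.4,0,0,0,1],[0,0,-0.4,0,0,0,1],[0,0,-0.4,0,0,0,1]]
  ]
}}

```text
time_s: 16.03
tool_pos: [0.5294, 0.0443, 0.1263]
tool_rot: [179.8, 0.2, 178.2]
force: [0.0, -0.2, -1.4]
grip_width: 0.0495
grasp_force: 0.0
```

```bash
python3 - <<'E'
from h import *
for i in range(2): eyes.read_camera("top")
o=get_obs(); print(o["tool_pos"],o["qpos"])
c=eyes.read_camera("wrist"); P=cloud(c); f=c["frame"].astype(int); z=P[...,2]
m=(abs(P[...,0]-.51)<.09)&(abs(P[...,1]-.043)<.045)&(z>.0085)&(z<.025)
print("iron",m.sum(),np.percentile(P[m],[2,50,98],axis=0).round(4).tolist(),cv2.minAreaRect(P[m][:,:2].astype(np.float32)))
t=eyes.read_camera("top"); P=cloud(t); z=P[...,2];f=t["frame"].astype(int)
m=(np.hypot(P[...,0]-.47,P[...,1]+.238)<.05)&(z>.07)&(z<.085); print("jar",m.sum(), m.sum() and cv2.minEnclosingCircle(P[m][:,:2].astype(np.float32)))
m=(np.hypot(P[...,0]-.542,P[...,1]+.118)<.06)&(z<.012); s=m&(f[...,0]-f[...,2]>70); print("coaster",s.sum())
g=f[...,::-1].astype(np.uint8)[170:250,190:260]; cv2.imwrite("pics/co.png",cv2.resize(g,None,fx=6,fy=6,interpolation=cv2.INTER_CUBIC))
save(t,"t8",(110,110,390,290),2.7)
r=rot(); rows([([.5,-.1,.16],r),([.4703,-.2385,.16],r)])
E
```

```text
[0.52762139 0.04386432 0.12401308] [ 55.10911077  23.96806395 -74.21261331 105.52337709  24.49831656
  69.36688316  61.41907099]
iron 608 [[0.4297, 0.0035, 0.0086], [0.4971, 0.046, 0.0095], [0.552, 0.0829, 0.0112]] ((0.4990786612033844, 0.04109843075275421), (0.08953160047531128, 0.13703370094299316), 88.27008819580078)
jar 551 ((0.4674265682697296, -0.23511037230491638), 0.027625996619462967)
coaster 960
[0.076, -0.482, -0.124, 0.001, -0.001, 0.09] n 4.0
[0.161, -0.947, -0.125, 0.001, -0.001, 0.09] n 4.0
```

View pics/t8.png

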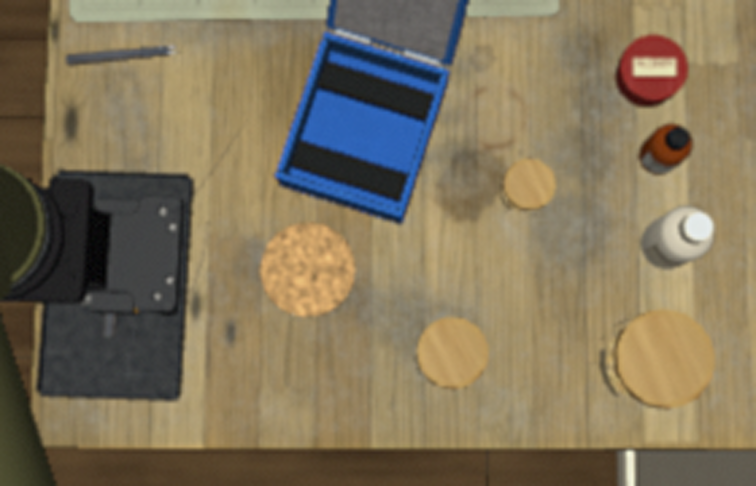

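Top view shows the case empty, the lid open and the coaster clear at (307,269), with the jar upright at (453,352). The bystanders are in place, but the gripper hides the iron. I'll fit the coaster circle numerically and plan the jar's return.

```bash
python3 - <<'E'
from h import *
t=eyes.read_camera("top"); f=t["frame"].astype(int); P=cloud(t); Rt=R.from_euler("xyz",t["rotation"],degrees=True).as_matrix(); O=np.array(t["origin"])
hsv=cv2.cvtColor(t["frame"],cv2.COLOR_RGB2HSV).astype(int); 
s=np.zeros(f.shape[:2],np.uint8); box=(slice(185,235),slice(200,248)); s[box]=((f[...,0]-f[...,2])[box]>88)
s=cv2.morphologyEx(s,cv2.MORPH_CLOSE,np.ones((5,5))); s=cv2.morphologyEx(s,cv2.MORPH_OPEN,np.ones((5,5)))
cs,_=cv2.findContours(s,cv2.RETR_EXTERNAL,cv2.CHAIN_APPROX_NONE); c=max(cs,key=cv2.contourArea); e=cv2.fitEllipse(c); print(e,cv2.minEnclosingCircle(c))
def ray(u,v,z):
    d=Rt@np.array([(u-t["cx"])/t["fx"],(v-t["cy"])/t["fy"],1]); return O+d*(z-O[2])/d[2]
print("coaster",ray(*e[0],.003),"eye est",ray(223.9,209.6,.003),"jar eye",ray(110+453/2.7,110+352/2.7,.078))
z=P[...,2]; m=(np.hypot(P[...,0]-.47,P[...,1]+.238)<.05)&(z>.07)&(z<.085); print("jar",P[m].mean(0))
E
```

```text
((223.4840087890625, 209.41061401367188), (32.531333923339844, 33.105125427246094), 62.64117431640625) ((223.4497528076172, 209.21356201171875), 17.1373348236084)
coaster [ 0.53840391 -0.11721383  0.003     ] eye est [ 0.53797635 -0.1181614   0.003     ] jar eye [ 0.46692717 -0.23621063  0.078     ]
jar [ 0.46740498 -0.2350872   0.07577451]
```

Call:
{"fn": "servo_tool", "kwargs": {
  "series": [
    [[0.03,-0.12,-0.08,0,0,0.02,1],[0.05,-0.24,-0.12,0,0,0.05,1],[0.06,-0.36,-0.12,0,0,0.09,1],[0.08,-0.48,-0.12,0,0,0.09,1],[0.1,-0.6,-0.12,0,0,0.09,1],[0.12,-0.72,-0.12,0,0,0.09,1],[0.14,-0.84,-0.12,0,0,0.09,1],[0.16,-0.94,-0.12,0,0,0.09,1],[0.16,-0.94,-0.12,0,0,0.09,1],[0.16,-0.94,-0.12,0,0,0.09,1],[0.16,-0.94,-0.12,0,0,0.09,1],[0.16,-0.94,-0.12,0,0,0.09,1]]
  ]
}}

```text
time_s: 17.28
tool_pos: [0.4718, -0.2343, 0.1592]
tool_rot: [179.7, -0.1, 162.2]
force: [0.0, 0.4, 0.3]
grip_width: 0.0872
grasp_force: 0.0
```

```bash
python3 - <<'E'
from h import *
for i in range(4): eyes.read_camera("wrist")
o=get_obs(); print(o["tool_pos"],o["tool_rot"],o["qpos"],o["grip_width"])
t=eyes.read_camera("top"); P=cloud(t); z=P[...,2]; f=t["frame"].astype(int)
m=(abs(P[...,0]-.527)<.085)&(abs(P[...,1]-.043)<.045)&(abs(z)<.03)
h=z[m]; print("tray z",np.percentile(h,[5,50,95,99])); base=np.median(f[m].sum(-1)); 
k=m&((z>.006)|(f.sum(-1)>base+50)); print(base,k.sum(),P[k].mean(0) if k.any() else 0, cv2.minAreaRect(P[k][:,:2].astype(np.float32)) if k.sum()>5 else 0)
r=rot(); rows([([.4695,-.2375,.0405],r)])
E
```

```text
[ 0.47182536 -0.23510721  0.15960169] [ 1.79784022e+02 -1.35487490e-02  1.62153628e+02] [ 86.01665969  18.01892633 -71.43377938 103.48943136  17.78616499
  71.46465695  81.79948722] 0.08710346338951659
tray z [-0.00200754  0.00085387  0.00705889  0.01075903]
180.0 192 [0.53227028 0.04370164 0.00833504] ((0.5192545056343079, 0.03907303512096405), (0.1138484925031662, 0.042758144438266754), 20.76167106628418)
[0.005, -0.011, 0.397, 0.001, -0.0, 0.001] n 3.0
```

Call:
{"fn": "servo_tool", "kwargs": {
  "series": [
    [[0.005,-0.01,0.1,0,0,0,1],[0.005,-0.01,0.2,0,0,0,1],[0.005,-0.01,0.3,0,0,0,1],[0.005,-0.01,0.39,0,0,0,1],[0.005,-0.01,0.395,0,0,0,1],[0.005,-0.01,0.395,0,0,0,0.6],[0.005,-0.01,0.395,0,0,0,0.5],[0.005,-0.01,0.395,0,0,0,0.5],[0.005,-0.01,0.395,0,0,0,0.5],[0.005,-0.01,0.395,0,0,0,0.5],[0.005,-0.01,0.395,0,0,0,0.5],[0.005,-0.01,0.395,0,0,0,0.5]]
  ],
  "grip_force": 20
}}

```text
time_s: 18.53
tool_pos: [0.4698, -0.2384, 0.0419]
tool_rot: [179.8, 0.1, 162.0]
force: [-0.6, 0.2, 4.9]
grip_width: 0.0543
grasp_force: 19.5
```

Call:
{"fn": "servo_tool", "kwargs": {
  "series": [
    [[0,0,0,0,0,0,0.5],[0,0,0,0,0,0,0.5],[0,0,0,0,0,0,0.5],[0,0,0,0,0,0,0.5]]
  ]
}}

```text
time_s: 18.87
tool_pos: [0.4699, -0.2384, 0.0419]
tool_rot: [179.8, 0.0, 162.0]
force: [-0.7, 0.8, 6.7]
grip_width: 0.0544
grasp_force: 19.5
```

```bash
python3 - <<'E'
from h import *
o=get_obs(); p=np.array(o["tool_pos"]); print(p,o["tool_rot"],o["grip_width"],o["grasp_force"],o["force"])
d=np.array([.0712,.118,0]); r=rot(); rows([(p+[0,0,.045],r),(p+d+[0,0,.045],r),(p+d+[0,0,.004],r)])
E
```

```text
[ 0.4698741  -0.23840005  0.04186412] [1.79797382e+02 4.81252513e-02 1.62030302e+02] 0.05435719816818704 19.465996976941824 [-0.68114728  0.84537911  6.66440908]
[-0.0, 0.001, -0.15, 0.001, 0.0, 0.0] n 2.0
[-0.105, 0.448, -0.148, 0.001, 0.0, 0.0] n 4.0
[-0.104, 0.447, -0.012, 0.001, 0.0, 0.0] n 1.0
```

Call:
{"fn": "servo_tool", "kwargs": {
  "series": [
    [[0,0,-0.07,0,0,0,0.5],[0,0,-0.15,0,0,0,0.5],[-0.02,0.12,-0.15,0,0,0,0.5],[-0.05,0.24,-0.15,0,0,0,0.5],[-0.08,0.35,-0.15,0,0,0,0.5],[-0.105,0.448,-0.15,0,0,0,0.5],[-0.105,0.448,-0.15,0,0,0,0.5],[-0.105,0.448,-0.11,0,0,0,0.5],[-0.105,0.448,-0.07,0,0,0,0.5],[-0.105,0.448,-0.03,0,0,0,0.5],[-0.105,0.448,-0.02,0,0,0,0.5],[-0.105,0.448,-0.02,0,0,0,0.5]]
  ]
}}

```text
time_s: 19.87
tool_pos: [0.5391, -0.1213, 0.0459]
tool_rot: [179.8, -0.2, 161.9]
force: [-0.0, -0.2, -1.7]
grip_width: 0.0543
grasp_force: 19.7
```

```bash
python3 - <<'E'
from h import *
for i in range(3): eyes.read_camera("wrist")
o=get_obs(); p=np.array(o["tool_pos"]); print(p,o["tool_rot"],o["grip_width"],o["force"])
rows([([.4699+.0712,-.2384+.118,.0446],rot())])
E
```

```text
[ 0.54026121 -0.12069288  0.04718713] [ 1.79761568e+02 -4.72444816e-02  1.61958507e+02] 0.05438834731290797 [ 1.25719595 -0.20561481 -2.37162977]
[-0.002, 0.002, 0.009, 0.001, -0.0, -0.0] n 1.0
```

Weight ~2.4 N is hanging, so the jar is just above the coaster. Lower 3 mm.

Call:
{"fn": "servo_tool", "kwargs": {
  "series": [
    [[-0.002,0.002,0.006,0,0,0,0.5],[-0.002,0.002,0.01,0,0,0,0.5],[-0.002,0.002,0.01,0,0,0,0.5],[-0.002,0.002,0.01,0,0,0,0.5]]
  ]
}}

```text
time_s: 20.35
tool_pos: [0.5416, -0.1199, 0.0449]
tool_rot: [179.8, 0.0, 162.0]
force: [0.1, -0.4, 1.4]
grip_width: 0.054
grasp_force: 19.6
```

Call:
{"fn": "servo_tool", "kwargs": {
  "series": [
    [[0,0,0,0,0,0,0.8],[0,0,0,0,0,0,1],[0,0,0,0,0,0,1],[0,0,0,0,0,0,1],[0,0,0,0,0,0,1],[0,0,0,0,0,0,1],[0,0,-0.1,0,0,0,1],[0,0,-0.23,0,0,0,1],[0,0,-0.36,0,0,0,1],[0,0,-0.5,0,0,0,1],[0,0,-0.55,0,0,0,1],[0.05,0.1,-0.55,0,0,0,1]]
  ]
}}

```text
time_s: 21.35
tool_pos: [0.5397, -0.0944, 0.2138]
tool_rot: [179.9, 0.5, 161.4]
force: [0.9, -0.3, -1.0]
grip_width: 0.0867
grasp_force: 0.0
```

Call:
{"fn": "servo_tool", "kwargs": {
  "series": [
    [[0,0.13,0,0,0,0,1],[0,0.26,0,0,0,0,1],[0,0.39,0,0,0,0,1],[0,0.52,0,0,0,0,1],[0,0.65,0,0,0,0,1],[0,0.75,0,0,0,0,1],[0,0.75,0,0,0,0,1],[0,0.75,0,0,0,0,1],[0,0.75,0,0,0,0,1]]
  ]
}}

```text
time_s: 22.1
tool_pos: [0.6056, 0.1264, 0.2103]
tool_rot: [179.8, -0.0, 162.0]
force: [-0.1, -0.6, 0.0]
grip_width: 0.0869
grasp_force: 0.0
```

```bash
python3 - <<'E'
from h import *
for i in range(3): eyes.read_camera("wrist")
print(get_obs()["tool_pos"],get_obs()["time_s"])
t=eyes.read_camera("top"); P=cloud(t); z=P[...,2]; f=t["frame"].astype(int)
m=(np.hypot(P[...,0]-.54,P[...,1]+.119)<.06)&(z>.07)&(z<.085); print("jar",m.sum(),P[m].mean(0),np.percentile(z[m],[2,98]),cv2.minEnclosingCircle(P[m][:,:2].astype(np.float32)))
for n,x,y,zz in(("tin",.704,-.405,.03),("small",.601,-.297,.05),("big",.4618,-.3885,.09),("brown",.632,-.41,.036),("glue",.555,-.4085,.04)):
    m=(np.hypot(P[...,0]-x,P[...,1]-y)<.05)&(z>zz); print(n,m.sum(),P[m].mean(0).round(4))
c=eyes.read_camera("scene"); P=cloud(c); f=c["frame"].astype(int); z=P[...,2]; q=P[...,:2]-MID; a=q@EX;b=q@EY
m=(abs(b)<.06)&(a>.02)&(a<.2)&(z>.08)&(f[...,2]-f[...,0]>40); i=z[m].argmax(); print("lid",np.arctan2(z[m][i]-.044,-(a[m][i]-.065)))
m=(abs(P[...,0]-.527)<.085)&(abs(P[...,1]-.043)<.045)&(z>.007)&(z<.03); p=P[m]; print("iron",m.sum(),p.mean(0),np.percentile(z[m],[5,95]),cv2.minAreaRect(p[:,:2].astype(np.float32)))
m=(np.hypot(P[...,0]-.54,P[...,1]+.119)<.06)&(z>.07)&(z<.085); print("jar scene",m.sum(),cv2.minEnclosingCircle(P[m][:,:2].astype(np.float32)))
E
```

```text
[0.60586913 0.12462377 0.21041765] 22.25
jar 545 [ 0.53863817 -0.11714967  0.07880993] [0.07450181 0.08268067] ((0.5389072299003601, -0.116814523935318), 0.027917098253965378)
tin 481 [ 0.7052 -0.4059  0.0341]
small 5694 [ 0.5711 -0.3022  0.7235]
big 1072 [ 0.4624 -0.392   0.1014]
brown 218 [ 0.6342 -0.4107  0.0601]
glue 398 [ 0.5576 -0.4126  0.0843]
lid 2.0452965772197653
iron 110 [0.53726542 0.04554887 0.01016576] [0.00775437 0.01336366] ((0.5449888706207275, 0.0452306903898716), (0.12973371148109436, 0.016939708963036537), 2.668515682220459)
jar scene 315 ((0.5404828190803528, -0.11654946953058243), 0.02856379933655262)
```

```bash
python3 -c "
from h import *
print(env.sign_off())"
```

```text
the job is handed in; nothing more can be done
None
```

The job is handed in at about 22 s of robot time: the lid stands open, the pricking iron lies flat in the tray after a drop of a few millimetres, the jar is upright within about 1 mm of its coaster's middle, and by the last measurement the other bottles and tins had not moved (the small jar and iron_2 were not re-measured).

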